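# Press the lid home on the washing-tablet tub

### The arm

A 6-joint arm with a two-finger parallel gripper is mounted at the origin on the work surface. World frame = base frame: x ahead of the robot, y to its left, z up, the work surface at z = 0. Lengths are in mm, angles in rad, forces in N, time in s.
With the tool pointing down it reaches from about 350 to 775 mm from the base axis. Payload 7.3 kg.
Tool frame: the origin (TCP) lies at the centre of the arm's flange, where the gripper is bolted on; the fingertips stand 178 mm ahead of it and the grasp point (between the pads) lies 159 mm ahead of it; z points along the fingers, y is the line along which they close (so a half turn about z gives the same grasp; the last joint's range is limited). The gripper opens to 92 mm and grips with 3 to 60 N. Pads are 19 mm wide; open, the fingers measure 130 mm over their backs; the gripper's body (75 mm by 190 mm) begins 47 mm behind the grasp point.
Start: joints at [0.96, 0.342, 1.524, -0, 1.275, -0.146], TCP at [235.308, 469.316, 404.741] pointing down, gripper open.
Joint ranges: [-2.53, 2.53], [-0.77, 2.02], [0.04, 2.7], [-1, 4.14], [0.28, 2.66], [-3.11, 3.11]. Speed limits (rad/s): [2.57, 2.57, 3.14, 3.14, 3.14, 3.14].

### API

Orientations are given as [roll, pitch, yaw] about the fixed x, y, z axes, in that order (R = Rz(yaw) Ry(pitch) Rx(roll)).
In Python, from plant import * gives the robot as it stands. The module is installed in compiled form; this text tells all that it offers.
- The arm moves only by the shell command python3 -m inch 'ROWS'. ROWS is JSON, a list of rows, each a list of 5 numbers: the shift along the tool's x, y, z in m, then the turn about the tool's z in rad, then the opening, from 0 (shut) to 1 (fully open). In form: [[tx, ty, tz, spin, claw], ...]. A call has 1 to 8 rows; each row is the pose to reach, as a shift and turn from the pose commanded when the call began, along the tool's axes at that moment; what a row does not reach only later rows make up. A row lasts 1/12 s, in which the tool goes at most 41.7 mm and 7.16 degrees, less where a joint would pass 70% of its speed; a pose out of reach is approached as far as the arm can. A call with a gripper value outside its range is refused whole. The fingers move at their own pace and stop on an object; the grip force is fixed at half the most. Time passes only in rows, so rows that repeat a pose let the fingers close. It gives the time, the measured TCP pose, the force, the opening and the grip force at its end, in the units of the state.
- get_obs(): the state, without advancing time (a new reading comes with each control period).
- capture(name): name is "side" or "top"; returns a dict with "color" (480x640x3 uint8, red, green, blue), "intrinsics" (3x3 intrinsics, pixels), "pose" (4x4, takes a point from camera to world coordinates). Camera axes: x right, y down, z forward; pixel columns grow to the right and rows downward; lengths in mm; the calibration is good to about 2 mm. A picture is of the moment at which its call begins. There is no depth.
- close_job(): hands the job in; it is judged then, once.
Trained networks look in a picture, given as the dict that the camera call returned (one of the last four; its "shot" number tells which), for a name from the list of things; names that differ only in an ending like _2 or _b are one class to them, and where a whole thing is asked for, a point or a joint stands for the part that bears it (a point fixed in the world has none). Each returns a list of dicts, best first, with "conf" (0 to 1); they miss things now and then, are a little off and sometimes report something else, mostly with a low value. They report only what shows in the picture. A call takes as long as a camera call.
- look_for(picture, target): "rect" ([centre column, centre row, width, height] in pixels, round what is visible of it).
- trace(picture, target): "pixels" (480x640 bool, what is visible of it) and "rect" ([centre column, centre row, width, height] in pixels, round what is visible of it).
- tip_of(picture, target): "centre" ([column, row] in pixels: a listed point, or the origin of a listed thing).
The state is a dict: "time": time; "joint_positions": joint angles; "dq": joint speeds; "tau": joint torques, N m; "tool_pos": TCP position; "tcp_rot": TCP orientation; "contact_force": force on the tool from outside, world axes, zero at the start; "moment": the same for the moment, N m; "grip_width": finger opening in mm; "finger_force": force on a finger pad.
Only numpy, scipy, OpenCV 4.12 (cv2) and the standard library are available. Lean on these libraries where they do the work, as an engineer would, in place of code of your own. Each camera call takes 0.05 s, during which the arm holds its last target. There are 200 camera calls.

### The job

Someone left the big washing-tablet tub open on the laundry-room folding counter. Put its loose lid squarely on it and press the lid down until it is fully home and level, one end after the other with a slow, feeling hand: it must not be forced. Leave it closed. Do not shove the tub about or disturb the other things on the counter.

Things in the scene. Friction and masses are not known exactly. Their poses are not given: they have to be found in the camera images.
- tub: The larger of two open white plastic tubs of washing tablets, loose on the counter, 1.6 kg. At the rim 170 mm (its x) by 120 mm (its y) outside, 110 mm high (z). Origin at the centre of its underside, z up. Its lid may be pressed on it with at most 43 N; more is forcing it.
- tub_rim (a point): Centre of the tub's open mouth, level with the top of its rounded 6 mm rim, 110 mm above its origin. The lid is a push fit, tight at the rim's four corners (82 mm from the middle along x, 30 to 50 mm along y): laid on, it stays 8 mm too high; it slides down lightly (2.5 N a corner), bites in the last 4 mm (11 N a corner), stays where it is pushed, and stops dead on the rim.
- lid: Loose lid of the big tub, white plastic, 0.1 to 0.16 kg, flat on the counter, grip up. Panel 180 (x) by 130 mm (y), underside at z = 20, top at z = 24 mm. Skirt inside 174 by 124 mm (2 mm clear of the rim), lower edge flared to 193 by 143 mm outside. Origin at the centre of the skirt's lower edge, z up: 98 mm above the tub's when just laid on, 90 mm when home. Fits either way round.
- lid_grip (a point): Centre of the top face of the lid's moulded pinch grip, an upright block 70 mm long (along the lid's x), 18 mm wide (along y) and 28 mm high above the panel. This point is 52 mm above the lid's origin; same axes as the lid.
- lid_end_a (a point): Point on the top of the lid's panel, on its centre line, 70 mm from the middle towards the lid's +x end: a good place to press that end. Pressing here moves this end alone and takes 22 to 25 N until it stops dead; pressing in the middle of the lid would take 44 N, which is too much.
- lid_end_b (a point): The same point at the lid's -x end, 70 mm from the middle: pressing here moves that end alone, with 22 to 25 N.
- small_tub: Smaller open white tub with tablets, 130 by 95 mm, 85 mm high, loose; the lid is not for this one. Origin at the centre of its underside. Leave alone.
- coin_stack: Stack of coins, 24 mm across, 36 mm high, loose, upright. Origin at the centre of its underside. Leave alone.
- dosing_cup: Grey plastic cup, 60 mm across, 48 mm high, loose. Origin at the centre of its underside. Leave alone.
- clothes_brush: Wooden scrubbing brush 150 by 52 mm, 42 mm high, lying on its bristles, loose. Origin at the centre of its underside. Leave alone.
- soap_bar: White bar of soap, 85 by 55 by 28 mm, loose. Origin at the centre of its underside. Leave alone.
- dryer_sheets: Low paper box 110 by 70 by 45 mm, loose. Origin at the centre of its underside. Leave alone.

How it is judged (in metres and radians):
On the way:
1. the lid lies squarely over the rim of the big tub, skirt outside the rim (horizontal distance between lid and tub below 0.006 m and angle between the x axis of lid and the x axis of tub, either way round below 0.06 rad and z of lid in the frame of tub between 0.08 and 0.103 m), for 0.2 s.
At the end, for the whole second after the job is handed in: The lid is on the big tub, fully home (its underside within 1.5 mm of the rim at the middle), level with the rim within 0.015 rad (about 2.5 mm from end to end) and centred within 5 mm; the tub stands upright on the counter; lid and tub are at rest (z of lid in the frame of tub between 0.088 and 0.0915 m and angle between the z axis of lid and the z axis of tub, either way round below 0.015 rad and horizontal distance between lid and tub below 0.005 m and angle between the x axis of lid and the x axis of tub, either way round below 0.06 rad and angle between tub's own z axis and vertical below 0.02 rad and height (world z) of tub below 0.005 m and linear speed of each of lid, tub below 0.01 m/s); the robot touches nothing.
It fails at once if the lid is forced: it is pressed on the tub with more than 43 N (contact force between lid and tub above 43 N).
It fails at once if the tub is shoved more than 40 mm from its place (distance of tub from where it was at the start of the episode above 0.04 m).
It fails at once if the tub is tipped by more than 0.15 rad (angle between tub's own z axis and vertical above 0.15 rad).
It fails at once if any of the other loose things on the counter is moved more than 30 mm (distance of any of small_tub, coin_stack, dosing_cup, clothes_brush, soap_bar, dryer_sheets from where it was at the start of the episode above 0.03 m).
It also fails if it takes over 58 s, if anything falls off the work surface, if the arm or the gripper's body presses on something with over 40 N, if the wrist force passes 120 N, or if a joint passes its speed limit or range.

## Working session

There is one attempt and no reset: what is moved stays moved. The work goes in short steps, Python scripts to look and compute and a shell command to move; the robot and the scene stay as the last step left them, time stands still between calls to the robot, and variables do not carry over. Pictures are saved under pics/ and viewed, at most 10 in all, crops included, and the job is handed in when it is done.

```bash
mkdir -p pics; cat > h.py <<'E'
from plant import *
import numpy as np, cv2
def snap(n,f):
    p=capture(n); cv2.imwrite('pics/'+f,p['color'][:,:,::-1]); return p
def ray(p,uv):
    K=np.array(p['intrinsics']);T=np.array(p['pose'])
    d=T[:3,:3]@np.linalg.solve(K,[uv[0],uv[1],1.]); return T[:3,3],d
def at(p,uv,z):
    o,d=ray(p,uv); return o+d*(z-o[2])/d[2]
def tri(l):
    A=np.zeros((3,3));b=np.zeros(3)
    for p,uv in l:
        o,d=ray(p,uv);d=d/np.linalg.norm(d);M=np.eye(3)-np.outer(d,d);A+=M;b+=M@o
    return np.linalg.solve(A,b)
E
python3 - <<'E'
from h import *
np.set_printoptions(precision=1,suppress=True)
s=snap('side','s1.png');t=snap('top','t1.png')
print(np.array(s['pose']),np.array(t['pose']),t['intrinsics'])
for n in ['tub_rim','lid_grip','lid_end_a','tub','lid']:
    a=tip_of(s,n);b=tip_of(t,n)
    print(n,[(np.array(x['centre']),round(x['conf'],2)) for x in a],[(np.array(x['centre']),round(x['conf'],2)) for x in b])
    if a and b: print(tri([(s,a[0]['centre']),(t,b[0]['centre'])]))
o=get_obs();print(o)
E
```

```text
[[   0.7   -0.4    0.6 -142.3]
 [  -0.7   -0.4    0.6 -810.5]
 [  -0.    -0.8   -0.5  704.5]
 [   0.     0.     0.     1. ]] [[  -0.    -1.     0.1  411. ]
 [  -1.     0.     0.   -97.8]
 [  -0.    -0.1   -1.  1222.5]
 [   0.     0.     0.     1. ]] [[463.2   0.  315.2]
 [  0.  463.2 238.1]
 [  0.    0.    1. ]]
tub_rim [(array([393.4, 288.1]), 0.82)] [(array([292.6, 227.6]), 0.73), (array([404.4, 245.1]), 0.69)]
[664.9 -88.2 -68.2]
lid_grip [(array([271.3, 247.8]), 0.63)] [(array([283.6, 250.8]), 0.62)]
[526.1  -0.9  60.5]
lid_end_a [(array([244.1, 273.9]), 0.61), (array([293.8, 220.7]), 0.2)] [(array([274.1, 280.4]), 0.8), (array([237.6, 189.5]), 0.62), (array([291.9, 229.3]), 0.58)]
[459.9  22.2  18.4]
tub [(array([389.6, 341.8]), 0.83)] [(array([400.3, 251.4]), 0.72), (array([277.5, 277.8]), 0.65)]
[ 528.7 -306.2   -6.9]
lid [(array([275.6, 273.8]), 0.93)] [(array([286.5, 256. ]), 0.64)]
[521.8  -6.7   1.6]
{'time': 0.6, 'joint_positions': array([ 1. ,  0.3,  1.5, -0. ,  1.3, -0.1]), 'dq': array([-0.,  0., -0.,  0., -0.,  0.]), 'tau': array([  0. , -43.1, -24.4,   0.1,   0. ,   0. ]), 'tool_pos': array([235.3, 469.3, 404.7]), 'tcp_rot': array([3.1, 0. , 2.7]), 'contact_force': array([ 0.3,  0.1, -0.3]), 'moment': array([ 0. , -0.1,  0. ]), 'finger_force': 0.0, 'grip_width': 91.74845328285205}
```

View pics/t1.png

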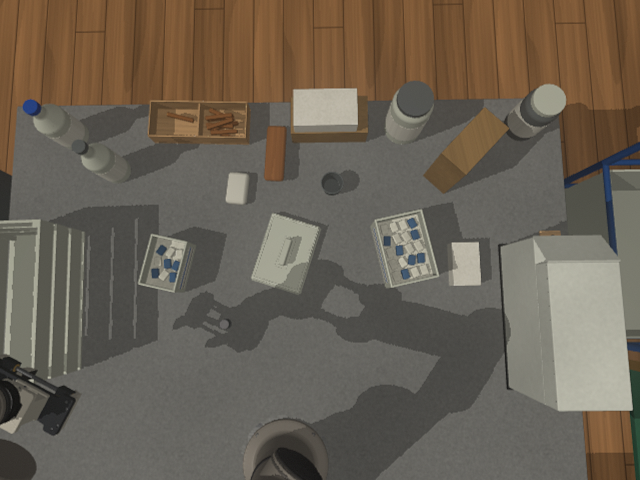

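View pics/s1.png

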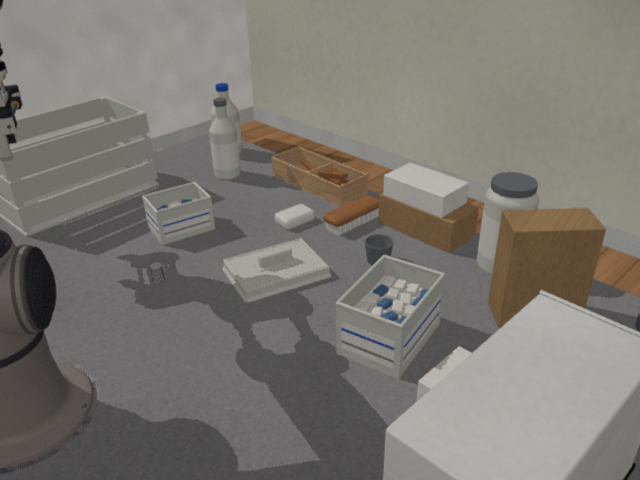

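The top view shows the lid at (286,252), the big tub at (405,248), the small tub at (166,263) and the coins at (224,323). The side view shows the lid at (275,265) and the big tub at (390,315). Next I'll fit box models to the traced masks in both views.

```bash
cat > fit.py <<'E'
from h import *
from scipy.optimize import minimize
def proj(p,P):
    T=np.array(p['pose']);K=np.array(p['intrinsics'])
    c=(P-T[:3,3])@T[:3,:3]; q=c@K.T; return q[:,:2]/q[:,2:]
def rect(a,b,z): return [[i*a/2,j*b/2,z] for i in(-1,1) for j in(-1,1)]
LID=np.array(rect(193,143,0)+rect(180,130,24)+rect(70,18,52),float)
def TUB(k): return np.array(rect(170,120,110)+rect(170*k,120*k,0),float)
def place(M,v):
    c,s=np.cos(v[3]),np.sin(v[3]); return M@np.array([[c,-s,0],[s,c,0],[0,0,1]]).T+v[:3]
def fit(masks,model,x0,free=(0,1,2,3,4)):
    S=4
    big=[(p,cv2.resize(m.astype(np.uint8),None,fx=1,fy=1)>0) for p,m in masks]
    x0=np.array(x0,float); free=list(free)
    def cost(y):
        x=x0.copy();x[free]=y;c=0
        for p,m in big:
            q=cv2.convexHull(proj(p,place(model(x[4]),x[:4])).astype(np.float32))
            im=np.zeros((480*S,640*S),np.uint8)
            cv2.fillConvexPoly(im,np.round((q+.5)*S-.5).astype(np.int32),255)
            r=cv2.resize(im,(640,480),interpolation=cv2.INTER_AREA)/255.
            c+=np.abs(r-m).sum()/m.sum()
        return c
    st=np.array([15,15,10,.1,.05])[free]
    y0=x0[free]
    for _ in range(3):
        r=minimize(cost,y0,method='Nelder-Mead',options=dict(initial_simplex=np.vstack([y0]+[y0+np.eye(len(st))[i]*st[i] for i in range(len(st))]),maxiter=300,xatol=.02,fatol=1e-5)); y0=r.x; st=st/2
    x=x0.copy();x[free]=r.x
    return x,r.fun
def pick(p,name,near):
    L=trace(p,name); return min(L,key=lambda r:np.hypot(r['rect'][0]-near[0],r['rect'][1]-near[1]))
E
python3 - <<'E'
from fit import *
np.set_printoptions(precision=3,suppress=True)
s=capture('side');t=capture('top')
for n,ns,nt,M,x0 in [('tub',(390,315),(405,248),TUB,[535,-310,0,.2,.95]),('lid',(275,265),(286,252),lambda k:LID,[525,-3,0,-.3,1])]:
    a=pick(s,n,ns);b=pick(t,n,nt);print(n,a['rect'],b['rect'],a['conf'],b['conf'])
    fr=(0,1,2,3,4) if n=='tub' else (0,1,2,3)
    ms=[(s,a['pixels']),(t,b['pixels'])]
    for m in (ms,): print(fit(m,M,x0,fr))
    print('z0 top',fit(ms[1:],M,x0,[i for i in fr if i!=2]),'side',fit(ms[:1],M,x0,[i for i in fr if i!=2]))
print(tri([(s,(393.4,288.1)),(t,(404.4,245.1))]))
E
```

```text
tub [391.4, 319.9, 108.9, 121.3] [405.1, 249.9, 65.3, 81.7] 0.94 0.71
(array([ 527.948, -302.536,   -0.855,    0.213,    0.958]), np.float64(0.04123156446688353))
z0 top (array([ 527.778, -302.331,    0.   ,    0.21 ,    0.952]), np.float64(0.021005030284365057)) side (array([ 526.834, -302.479,    0.   ,    0.223,    0.97 ]), np.float64(0.016509284126021543))
lid [277.6, 269.9, 107.2, 59.8] [287.2, 254.1, 66.1, 79.5] 0.57 0.74
(array([529.514,  -2.656,   1.784,  -0.315,   1.   ]), np.float64(0.14494711110316855))
z0 top (array([528.273,  -4.324,   0.   ,  -0.3  ,   1.   ]), np.float64(0.06462127863357012)) side (array([532.642,   1.915,   0.   ,  -0.317,   1.   ]), np.float64(0.06492468837787095))
[ 535.262 -299.802  102.255]
```

```bash
cat > go.py <<'E'
# usage: go.py x y z yaw -> tool-frame shift (m) and spin from measured pose
import sys; from h import *
from scipy.spatial.transform import Rotation as R
o=get_obs();r=R.from_euler('xyz',o['tcp_rot'])
x,y,z,w=map(float,sys.argv[1:])
d=r.as_matrix().T@(np.array([x,y,z])-o['tool_pos'])/1000
print('t',round(o['time'],2),'pos',o['tool_pos'].round(1),'rpy',o['tcp_rot'].round(4),'F',o['contact_force'].round(1),'w',round(o['grip_width'],1))
print('shift',d.round(4),'spin',round(-((w-o['tcp_rot'][2]+np.pi)%(2*np.pi)-np.pi),4),'dist',round(np.linalg.norm(d),3))
E
python3 go.py 529 -3 405 2.836; python3 go.py 382 233 405 2.836
```

```text
t 0.9 pos [235.3 469.3 404.7] rpy [ 3.1415 -0.      2.6769] F [ 0.5 -0.4 -0.7] w 92.1
shift [-4.742e-01 -2.906e-01 -3.000e-04] spin -0.1591 dist 0.556
t 0.9 pos [235.3 469.3 404.7] rpy [ 3.1415 -0.      2.6769] F [ 0.5 -0.4 -0.7] w 92.1
shift [-0.2371 -0.1455 -0.0003] spin -0.1591 dist 0.278
```

```bash
python3 -m inch '[[-0.031,-0.019,0,-0.05,1],[-0.065,-0.04,0,-0.1,1],[-0.1,-0.061,0,-0.159,1],[-0.135,-0.083,0,-0.159,1],[-0.17,-0.104,0,-0.159,1],[-0.205,-0.125,0,-0.159,1],[-0.237,-0.1455,0,-0.159,1],[-0.237,-0.1455,0,-0.159,1]]'; python3 go.py 529 -3 305 2.836
```

```text
time: 1.57
tool_pos: [384.7, 228.5, 404.9]
tcp_rot: [-3.14, 0.002, 2.83]
contact_force: [0.4, 0.8, 0.5]
grip_width: 91.5
finger_force: 0.0
t 1.57 pos [384.7 228.5 404.9] rpy [-3.1405e+00  2.3000e-03  2.8298e+00] F [0.4 0.8 0.5] w 91.5
shift [-0.2081 -0.176   0.1006] spin -0.0062 dist 0.291
```

```bash
python3 -m inch '[[-0.03,-0.025,0.01,-0.006,1],[-0.06,-0.05,0.025,-0.006,1],[-0.09,-0.076,0.04,-0.006,1],[-0.12,-0.101,0.055,-0.006,1],[-0.15,-0.127,0.07,-0.006,1],[-0.18,-0.152,0.085,-0.006,1],[-0.208,-0.176,0.1,-0.006,1],[-0.208,-0.176,0.1,-0.006,1]]'; python3 -m inch '[[0,0,0,0,1]]'; python3 go.py 529 -3 205 2.836
python3 - <<'E'
from h import *
s=snap('side','s2.png');t=snap('top','t2.png')
for p in (s,t):
  for n in ('lid_grip','lid_end_a'): print([(np.round(x['centre'],1),round(x['conf'],2)) for x in tip_of(p,n)])
for l in [(271.3,247.8)]: print(at(s,l,52))
print(at(t,(283.6,250.8),52))
a=cv2.resize(s['color'][170:330,180:380,::-1],(800,600),interpolation=cv2.INTER_CUBIC)
cv2.imwrite('pics/s2c.png',a)
E
```

```text
time: 2.23
tool_pos: [529.6, -2.1, 301.8]
tcp_rot: [-3.14, -0.001, 2.837]
contact_force: [-0.9, 0.2, -0.3]
grip_width: 91.9
finger_force: 0.0
time: 2.32
tool_pos: [527.8, 1.2, 303.4]
tcp_rot: [-3.141, -0.002, 2.838]
contact_force: [-0.5, 0.2, -0.3]
grip_width: 92.0
finger_force: 0.0
t 2.32 pos [527.8   1.2 303.4] rpy [-3.1415e+00 -2.4000e-03  2.8385e+00] F [-0.5  0.2 -0.3] w 92.0
shift [-0.0026 -0.0037  0.0984] spin 0.0025 dist 0.098
[(array([271.8, 250.8]), 0.64), (array([293.8, 223.9]), 0.44)]
[(array([303.2, 253.7]), 0.66), (array([244.8, 272.1]), 0.65)]
[(array([284.8, 252.9]), 0.68), (array([399.9, 253.8]), 0.67)]
[(array([292.5, 229.1]), 0.96), (array([273.7, 276.8]), 0.67)]
[532.11481962  11.68580554  52.        ]
[529.61874798  -2.33876402  52.        ]
```

View pics/s2c.png

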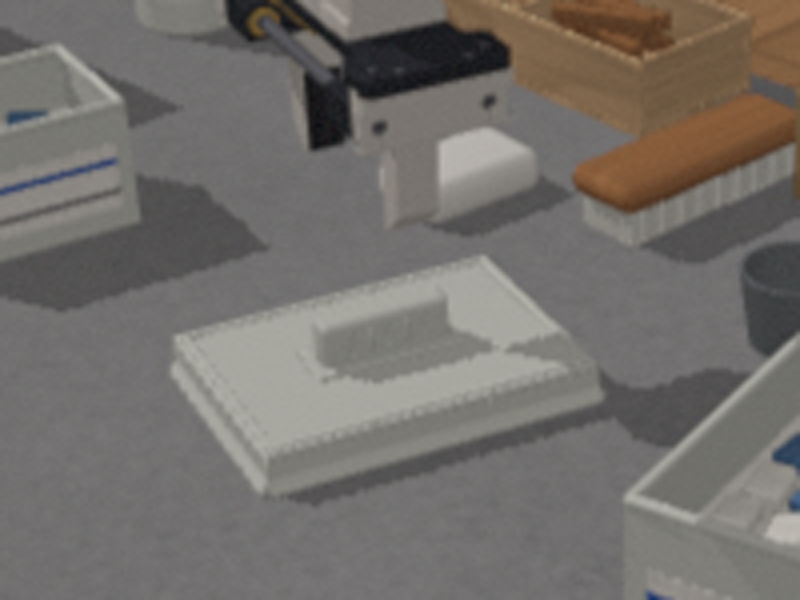

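Side crop: lid panel corners are at about (224.5,260), (302,238.5), (330,268.5) and (247,291) in full-image pixels. The grip's top is centred near (275,251), and the fingers are well above it. I'll check these positions.

```bash
python3 - <<'E'
from fit import *
np.set_printoptions(precision=2,suppress=True)
s=capture('side')
c=np.array([at(s,u,24) for u in [(224.5,260.1),(301.7,238.5),(328,266),(247.5,289.5)]]);print(c,c.mean(0))
print(at(s,(275,251.3),52))
for x in ([529,-3,0,-.305],[530,0,0,-.305]): print(proj(s,place(LID,x)))
E
```

```text
[[463.09  81.49  24.  ]
 [631.7   27.41  24.  ]
 [592.9  -89.44  24.  ]
 [429.13 -33.67  24.  ]] [529.21  -3.55  24.  ]
[528.3   -3.87  52.  ]
[[245.85 304.56]
 [220.13 268.38]
 [334.21 276.52]
 [302.83 244.59]
 [246.71 291.63]
 [222.98 259.36]
 [329.76 266.  ]
 [301.13 237.31]
 [260.73 257.72]
 [257.19 253.5 ]
 [292.56 248.55]
 [288.75 244.51]]
[[245.26 303.68]
 [219.63 267.65]
 [333.48 275.75]
 [302.21 243.93]
 [246.11 290.78]
 [222.47 258.64]
 [329.03 265.24]
 [300.51 236.66]
 [260.13 256.97]
 [256.61 252.76]
 [291.9  247.82]
 [288.11 243.81]]
```

```bash
python3 go.py 529 -3.3 206 2.832
```

```text
t 2.67 pos [527.    3.7 305.4] rpy [3.1413e+00 1.1000e-03 2.8435e+00] F [-0.2 -0.9 -0.3] w 92.0
shift [-0.0038 -0.0061  0.0994] spin 0.0115 dist 0.1
```

```bash
python3 -m inch '[[-0.002,-0.003,0.02,0.01,1],[-0.004,-0.006,0.04,0.01,1],[-0.004,-0.006,0.06,0.01,1],[-0.004,-0.006,0.06,0.01,1],[-0.004,-0.006,0.06,0.01,1],[-0.004,-0.006,0.06,0.01,1]]'; python3 go.py 529 -3.3 206 2.832;  python3 -m inch '[[0,0,0,0,1],[0,0,0,0,1]]';python3 go.py 529 -3.3 206 2.832
```

```text
time: 3.17
tool_pos: [529.7, -4.0, 245.9]
tcp_rot: [3.141, 0.002, 2.832]
contact_force: [0.6, 0.2, 0.9]
grip_width: 91.9
finger_force: 0.0
t 3.17 pos [529.7  -4.  245.9] rpy [3.1412e+00 1.6000e-03 2.8324e+00] F [0.6 0.2 0.9] w 91.9
shift [0.0009 0.0004 0.0399] spin 0.0004 dist 0.04
time: 3.33
tool_pos: [529.7, -4.2, 246.0]
tcp_rot: [3.141, 0.002, 2.832]
contact_force: [0.2, -0.1, -0.7]
grip_width: 91.6
finger_force: 0.0
t 3.33 pos [529.7  -4.2 246. ] rpy [3.1411e+00 2.4000e-03 2.8321e+00] F [ 0.2 -0.1 -0.7] w 91.6
shift [0.001  0.0006 0.04  ] spin 0.0001 dist 0.04
```

Aligned. Next I'll descend and grip.

```bash
python3 -m inch '[[0.001,0.001,0.015,0,1],[0.001,0.001,0.028,0,1],[0.001,0.001,0.036,0,1],[0.001,0.001,0.04,0,1],[0.001,0.001,0.04,0,1],[0.001,0.001,0.04,0,1]]'; python3 -m inch '[[0,0,0,0,0.5],[0,0,0,0,0.3],[0,0,0,0,0],[0,0,0,0,0],[0,0,0,0,0],[0,0,0,0,0],[0,0,0,0,0],[0,0,0,0,0]]'; python3 -m inch '[[0,0,0,0,0],[0,0,0,0,0]]';python3 go.py 529 -3.3 206 2.832
```

```text
time: 3.83
tool_pos: [528.9, -3.1, 205.1]
tcp_rot: [3.141, 0.001, 2.832]
contact_force: [0.6, 0.2, 0.3]
grip_width: 91.9
finger_force: 0.0
time: 4.5
tool_pos: [528.7, -3.1, 204.7]
tcp_rot: [3.141, 0.0, 2.832]
contact_force: [0.2, -0.1, 0.4]
grip_width: 43.0
finger_force: 0.0
time: 4.67
tool_pos: [528.7, -3.1, 204.7]
tcp_rot: [3.142, -0.0, 2.832]
contact_force: [0.7, -0.5, 0.2]
grip_width: 29.5
finger_force: 0.0
t 4.67 pos [528.7  -3.1 204.7] rpy [ 3.1415 -0.      2.8318] F [ 0.7 -0.5  0.2] w 29.5
shift [-0.0003 -0.0001 -0.0013] spin -0.0002 dist 0.001
```

```bash
python3 -m inch '[[0,0,0,0,0],[0,0,0,0,0],[0,0,0,0,0],[0,0,0,0,0],[0,0,0,0,0],[0,0,0,0,0]]'; python3 -m inch '[[0,0,-0.02,0,0],[0,0,-0.045,0,0],[0,0,-0.075,0,0],[0,0,-0.105,0,0],[0,0,-0.135,0,0],[0,0,-0.165,0,0],[0,0,-0.165,0,0],[0,0,-0.165,0,0]]'; python3 -m inch '[[0,0,0,0,0],[0,0,0,0,0],[0,0,0,0,0],[0,0,0,0,0]]'
python3 go.py 527.8 -302.5 370 3.3546
```

```text
time: 5.17
tool_pos: [528.7, -3.0, 204.7]
tcp_rot: [3.141, -0.0, 2.832]
contact_force: [-0.7, 0.5, -0.7]
grip_width: 17.8
finger_force: 30.0
time: 5.83
tool_pos: [528.8, -3.1, 371.1]
tcp_rot: [3.141, 0.003, 2.832]
contact_force: [-0.6, 0.1, -1.4]
grip_width: 17.8
finger_force: 30.0
time: 6.17
tool_pos: [528.6, -3.1, 368.5]
tcp_rot: [-3.141, -0.002, 2.832]
contact_force: [0.4, -0.7, -1.0]
grip_width: 18.0
finger_force: 30.0
t 6.17 pos [528.6  -3.1 368.5] rpy [-3.1413e+00 -2.4000e-03  2.8318e+00] F [ 0.4 -0.7 -1. ] w 18.0
shift [-0.0905 -0.2854 -0.0016] spin -0.5228 dist 0.299
```

```bash
python3 -m inch '[[-0.008,-0.025,0,-0.08,0],[-0.02,-0.061,0,-0.16,0],[-0.032,-0.1,0,-0.24,0],[-0.044,-0.14,0,-0.32,0],[-0.056,-0.178,0,-0.4,0],[-0.068,-0.215,0,-0.48,0],[-0.08,-0.25,0,-0.523,0],[-0.0905,-0.2854,0,-0.523,0]]'; python3 -m inch '[[0,0,0,0,0],[0,0,0,0,0],[0,0,0,0,0],[0,0,0,0,0],[0,0,0,0,0],[0,0,0,0,0]]'
python3 go.py 527.8 -302.5 340 3.3546
python3 - <<'E'
from fit import *
np.set_printoptions(precision=3,suppress=True)
s=snap('side','s3.png');t=capture('top');tp=get_obs()['tool_pos']
for p,q in((s,'s'),(t,'t')):
    for n in('lid','tub','lid_grip'): print(q,n,[(np.round(r['rect']),round(r['conf'],2)) for r in look_for(p,n)])
x=[tp[0],tp[1],tp[2]-204.7,.213]
print(proj(s,place(LID,x))[[4,5,7,6]]);print(proj(s,place(TUB(.96),[527.8,-302.5,0,.213])))
E
```

```text
time: 6.83
tool_pos: [527.6, -304.5, 368.9]
tcp_rot: [3.141, -0.001, -2.926]
contact_force: [0.5, -0.1, -1.6]
grip_width: 17.9
finger_force: 30.0
time: 7.33
tool_pos: [528.2, -301.3, 369.9]
tcp_rot: [3.142, 0.0, -2.927]
contact_force: [0.9, 0.7, -1.4]
grip_width: 17.9
finger_force: 30.0
t 7.33 pos [ 528.2 -301.3  369.9] rpy [ 3.1416e+00  2.0000e-04 -2.9267e+00] F [ 0.9  0.7 -1.4] w 17.9
shift [ 0.0007 -0.0011  0.0299] spin 0.0019 dist 0.03
s lid [(array([393., 260., 125.,  80.]), 0.92)]
s tub [(array([392., 324., 109., 103.]), 0.65)]
s lid_grip [(array([392., 258., 122.,  85.]), 0.71), (array([391., 324., 114., 103.]), 0.6)]
t lid [(array([413., 245.,  78.,  82.]), 0.72), (array([276., 153.,  26.,  52.]), 0.62)]
t tub [(array([373., 230.,   6.,  12.]), 0.65)]
t lid_grip [(array([412., 245.,  77.,  78.]), 0.78)]
[[406.461 286.163]
 [329.972 261.049]
 [383.822 213.088]
 [453.88  232.164]]
[[402.284 326.375]
 [334.936 301.908]
 [445.853 272.694]
 [383.641 253.599]
 [398.284 377.748]
 [337.497 352.956]
 [438.39  323.483]
 [381.808 303.667]]
```

View pics/s3.png

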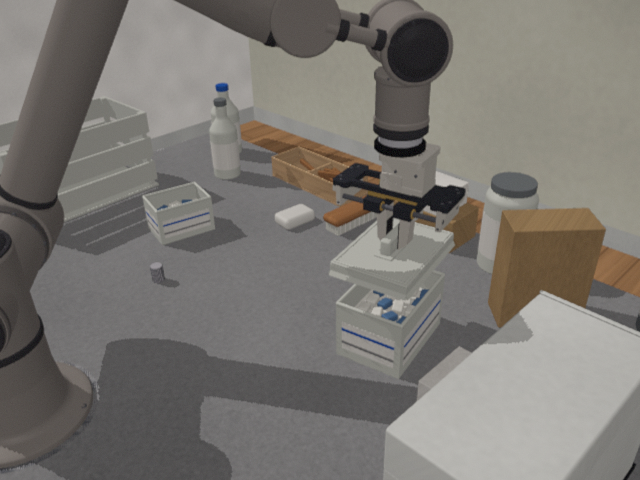

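Side view: the lid is held level at about (392,258), above the tub at (392,324). I'll check the pose models against an overlay.

```bash
python3 - <<'E'
from fit import *
p=capture('side');o=get_obs();tp=o['tool_pos']
x0,y0=310,200
im=cv2.resize(p['color'][y0:y0+130,x0:x0+160,::-1],None,fx=4.6,fy=4.6,interpolation=cv2.INTER_CUBIC)
def dr(P,c):
    q=((proj(p,P)-[x0,y0]+.5)*4.6).astype(int)
    cv2.polylines(im,[q.reshape(-1,1,2)],True,c,1)
yaw=o['tcp_rot'][2]-np.pi
L=place(LID,[*tp[:2],tp[2]-204.7,yaw]);T=place(TUB(.96),[527.8,-302.5,0,.213])
i=[0,1,3,2];dr(L[:4][i],(0,0,255));dr(L[4:8][i],(0,255,0));dr(T[:4][i],(255,0,255))
cv2.imwrite('pics/s4.png',im)
E
```

```text
(no output)
```

View pics/s4.png

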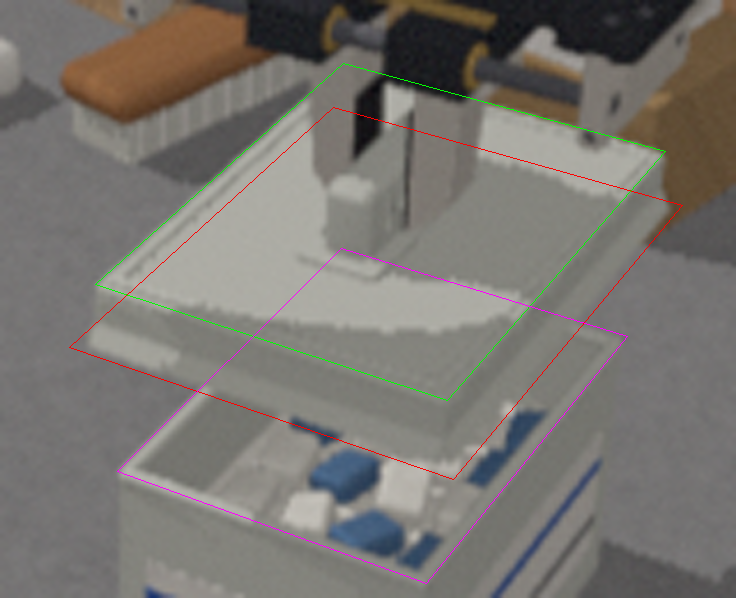

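The overlay fits both the lid panel and the tub rim to about 1 mm, so I'll lower it.

```bash
python3 -m inch '[[0.0007,-0.001,0.015,0.002,0],[0.0007,-0.001,0.03,0.002,0],[0.0007,-0.001,0.042,0.002,0],[0.0007,-0.001,0.047,0.002,0],[0.0007,-0.001,0.05,0.002,0],[0.0007,-0.001,0.05,0.002,0],[0.0007,-0.001,0.05,0.002,0],[0.0007,-0.001,0.05,0.002,0]]'; python3 go.py 527.8 -302.5 302.7 3.3546
```

```text
time: 8.45
tool_pos: [527.6, -303.7, 320.6]
tcp_rot: [-3.14, 0.001, -2.93]
contact_force: [-0.5, 0.1, -0.8]
grip_width: 17.7
finger_force: 30.0
t 8.45 pos [ 527.6 -303.7  320.6] rpy [-3.1405e+00  1.0000e-03 -2.9303e+00] F [-0.5  0.1 -0.8] w 17.7
shift [-0.0004  0.0012  0.0179] spin -0.0018 dist 0.018
```

```bash
python3 -m inch '[[0,0.001,0.002,0,0],[0,0.001,0.004,0,0],[0,0.001,0.006,0,0],[0,0.001,0.008,0,0],[0,0.001,0.008,0,0],[0,0.001,0.008,0,0]]';python3 -m inch '[[0,0,0.002,0,0],[0,0,0.004,0,0],[0,0,0.004,0,0],[0,0,0.004,0,0]]'; python3 go.py 527.8 -302.5 302.7 3.3546
```

```text
time: 8.95
tool_pos: [527.2, -302.6, 311.5]
tcp_rot: [3.141, -0.0, -2.93]
contact_force: [-0.7, 0.3, -1.7]
grip_width: 17.6
finger_force: 30.0
time: 9.28
tool_pos: [527.2, -302.6, 307.5]
tcp_rot: [3.141, -0.0, -2.93]
contact_force: [0.6, -0.6, -0.4]
grip_width: 17.7
finger_force: 30.0
t 9.28 pos [ 527.2 -302.6  307.5] rpy [ 3.1412e+00 -2.0000e-04 -2.9304e+00] F [ 0.6 -0.6 -0.4] w 17.7
shift [-0.0006 -0.      0.0048] spin -0.0018 dist 0.005
```

No contact yet. I'll go on in 1 mm steps.

```bash
for i in 1 2; do python3 -m inch '[[0,0,0.001,0,0],[0,0,0.001,0,0],[0,0,0.002,0,0],[0,0,0.002,0,0]]'|grep -E 'pos|contact'; done;  python3 -m inch '[[0,0,0.001,0,0],[0,0,0.001,0,0],[0,0,0.001,0,0]]'
```

```text
tool_pos: [527.2, -302.6, 305.5]
contact_force: [-0.2, 0.2, -1.8]
tool_pos: [527.2, -302.6, 303.5]
contact_force: [-0.5, -0.0, -1.4]
time: 10.2
tool_pos: [527.2, -302.7, 302.7]
tcp_rot: [-3.141, 0.0, -2.93]
contact_force: [-0.9, -0.2, -0.3]
grip_width: 17.9
finger_force: 30.0
```

```bash
python3 -m inch '[[0,0,0.0005,0,0],[0,0,0.0005,0,0],[0,0,0.0005,0,0]]'|grep -E 'pos|contact'; python3 -m inch '[[0,0,0.0005,0,0],[0,0,0.0005,0,0],[0,0,0.0005,0,0]]'|grep -E 'pos|contact'
```

```text
tool_pos: [527.2, -302.6, 302.7]
contact_force: [-1.9, 0.7, 3.5]
tool_pos: [527.2, -302.6, 302.5]
contact_force: [-2.4, 1.3, 5.9]
```

Contact came at the expected laid-on height with little side force. I'll release, lift and look.

```bash
python3 -m inch '[[0,0,0,0,0.5],[0,0,0,0,0.5],[0,0,0,0,0.6],[0,0,0,0,0.6],[0,0,0,0,0.6],[0,0,0,0,0.6]]'|grep -E 'grip_w|contact'; python3 -m inch '[[0,0,-0.02,0,0.6],[0,0,-0.045,0,0.6],[0,0,-0.07,0,0.6],[0,0,-0.095,0,0.6],[0,0,-0.12,0,0.6],[0,0,-0.12,0,0.6],[0,0,-0.12,0,0.6]]'
python3 - <<'E'
from fit import *
p=capture('side');o=get_obs()
x0,y0=310,230
im=cv2.resize(p['color'][y0:y0+130,x0:x0+160,::-1],None,fx=4.6,fy=4.6,interpolation=cv2.INTER_CUBIC)
def dr(P,c):
    q=((proj(p,P)-[x0,y0]+.5)*4.6).astype(int)
    cv2.polylines(im,[q.reshape(-1,1,2)],True,c,1)
L=place(LID,[527.4,-302.6,98,.212])
i=[0,1,3,2];dr(L[:4][i],(0,0,255));dr(L[4:8][i],(0,255,0));dr(L[8:][i],(255,0,0))
cv2.imwrite('pics/s5.png',im)
E
```

```text
contact_force: [-0.4, -0.5, 0.5]
grip_width: 52.3
time: 11.78
tool_pos: [527.3, -302.6, 423.2]
tcp_rot: [-3.139, 0.002, -2.93]
contact_force: [0.1, 0.3, 0.2]
grip_width: 55.1
finger_force: 0.0
```

View pics/s5.png

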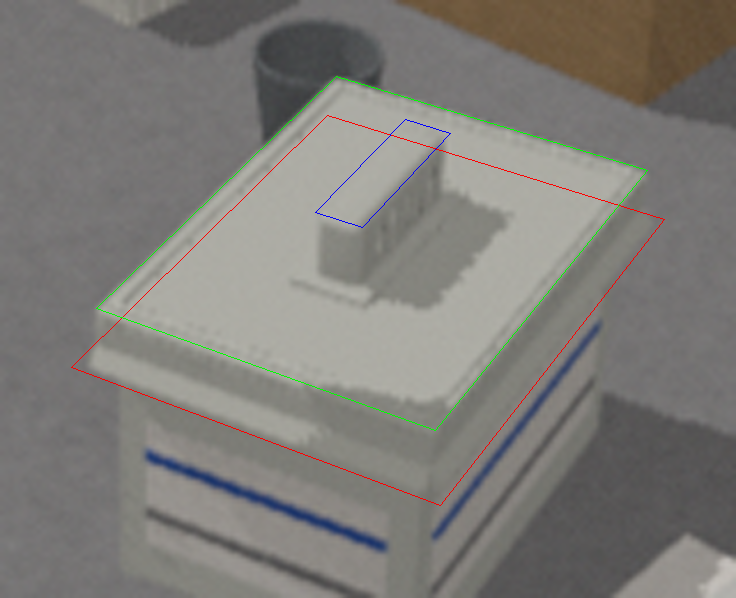

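The lid lies squarely; panel and grip match the model to about 1 mm. Next I'll press end a (tool -x) with the fingers shut.

```bash
python3 -m inch '[[-0.02,0,0,0,0],[-0.045,0,0,0,0],[-0.07,0,0,0,0],[-0.07,0,0.03,0,0],[-0.07,0,0.055,0,0],[-0.07,0,0.08,0,0],[-0.07,0,0.1,0,0],[-0.07,0,0.1,0,0]]'; python3 -m inch '[[0,0,0,0,0],[0,0,0,0,0],[0,0,0,0,0],[0,0,0,0,0],[0,0,0,0,0]]'; python3 go.py 595.8 -287.9 304 3.353
```

```text
time: 12.5
tool_pos: [594.5, -287.1, 314.7]
tcp_rot: [3.133, -0.009, -2.93]
contact_force: [-0.5, 0.1, -1.0]
grip_width: 6.3
finger_force: 0.0
time: 12.92
tool_pos: [595.8, -288.1, 323.0]
tcp_rot: [-3.14, 0.002, -2.931]
contact_force: [-0.6, 0.5, 0.2]
grip_width: 0.2
finger_force: 0.0
t 12.92 pos [ 595.8 -288.1  323. ] rpy [-3.1402e+00  1.6000e-03 -2.9305e+00] F [-0.6  0.5  0.2] w 0.2
shift [-0.0001  0.0002  0.019 ] spin -0.0003 dist 0.019
```

```bash
python3 -m inch '[[0,0,0.005,0,0],[0,0,0.01,0,0],[0,0,0.015,0,0],[0,0,0.018,0,0],[0,0,0.018,0,0],[0,0,0.018,0,0]]'|grep -E 'pos|contact'; for i in 1 2 3 4; do python3 -m inch '[[0,0,0.0005,0,0],[0,0,0.001,0,0],[0,0,0.001,0,0]]'|grep -E 'pos|contact'; done
```

```text
tool_pos: [595.6, -287.9, 303.3]
contact_force: [0.7, 1.0, 1.0]
tool_pos: [595.7, -288.0, 302.8]
contact_force: [0.4, 0.3, -0.1]
tool_pos: [595.7, -287.9, 301.7]
contact_force: [-1.3, -0.0, -0.7]
tool_pos: [595.7, -288.0, 300.6]
contact_force: [0.4, -0.3, 0.4]
tool_pos: [595.7, -287.9, 300.1]
contact_force: [-1.6, -0.5, 2.5]
```

```bash
for i in 1 2 3 4 ; do python3 -m inch '[[0,0,0.0005,0,0],[0,0,0.001,0,0],[0,0,0.001,0,0]]'|grep -E 'pos|contact'; done
```

```text
tool_pos: [595.7, -287.9, 299.0]
contact_force: [-1.0, 0.8, 4.9]
tool_pos: [595.7, -288.0, 297.7]
contact_force: [-0.5, 0.7, 4.5]
tool_pos: [595.7, -288.0, 296.7]
contact_force: [0.0, 0.3, 3.9]
tool_pos: [595.7, -287.9, 296.5]
contact_force: [-2.3, 2.0, 8.9]
```

```bash
for i in 1 2 3 4 ; do python3 -m inch '[[0,0,0.0004,0,0],[0,0,0.0007,0,0],[0,0,0.0007,0,0]]'|grep -E 'pos|contact'; done
```

```text
tool_pos: [595.7, -287.9, 296.4]
contact_force: [-3.3, 2.2, 12.1]
tool_pos: [595.6, -287.9, 296.3]
contact_force: [-3.5, 3.0, 14.7]
tool_pos: [595.6, -287.8, 296.3]
contact_force: [-5.5, 3.0, 18.6]
tool_pos: [595.6, -287.8, 296.2]
contact_force: [-5.8, 4.6, 21.7]
```

```bash
for i in 1 2 3 4 ; do python3 -m inch '[[0,0,0.0003,0,0],[0,0,0.0006,0,0],[0,0,0.0006,0,0]]'|grep -E 'pos|contact'; done
```

```text
tool_pos: [595.6, -287.8, 295.9]
contact_force: [-7.0, 4.8, 23.4]
tool_pos: [595.6, -287.8, 295.4]
contact_force: [-7.1, 4.9, 23.5]
tool_pos: [595.6, -287.8, 294.8]
contact_force: [-6.9, 4.1, 22.7]
tool_pos: [595.6, -287.7, 294.2]
contact_force: [-7.1, 4.2, 23.6]
```

Sliding steadily at about 23 N. I'll keep on until it stops.

```bash
for i in 1 2 3 4 ; do python3 -m inch '[[0,0,0.0003,0,0],[0,0,0.0006,0,0],[0,0,0.0006,0,0]]'|grep -E 'pos|contact'; done
```

```text
tool_pos: [595.6, -287.7, 293.6]
contact_force: [-6.4, 4.9, 22.6]
tool_pos: [595.6, -287.7, 293.1]
contact_force: [-7.2, 3.7, 23.1]
tool_pos: [595.6, -287.7, 292.8]
contact_force: [-8.3, 5.7, 25.6]
tool_pos: [595.6, -287.7, 292.8]
contact_force: [-7.9, 4.9, 27.3]
```

Dead stop at 292.8, 27 N: end a is home. On to end b.

```bash
python3 -m inch '[[0,0,-0.01,0,0],[0,0,-0.03,0,0],[0,0,-0.06,0,0],[0,0,-0.07,0,0],[0,0,-0.07,0,0],[0.03,0,-0.07,0,0],[0.065,0,-0.07,0,0],[0.1,0,-0.07,0,0]]'|grep -E 'pos|contact'; python3 -m inch '[[0.03,0,0,0,0],[0.04,0,0,0,0],[0.04,0,0.015,0,0],[0.04,0,0.03,0,0],[0.04,0,0.045,0,0],[0.04,0,0.045,0,0],[0.04,0,0.045,0,0],[0.04,0,0.045,0,0]]'|grep -E 'pos|contact'; python3 go.py 458.9 -317.3 303 3.353
```

```text
tool_pos: [496.7, -308.5, 355.4]
contact_force: [-0.6, 0.1, 0.3]
tool_pos: [459.1, -317.3, 313.0]
contact_force: [0.7, -0.1, 0.6]
t 19.75 pos [ 459.1 -317.3  313. ] rpy [ 3.1413  0.     -2.9302] F [ 0.7 -0.1  0.6] w 0.5
shift [0.0002 0.0001 0.01  ] spin 0.0 dist 0.01
```

```bash
python3 -m inch '[[0,0,0.004,0,0],[0,0,0.008,0,0],[0,0,0.01,0,0],[0,0,0.01,0,0],[0,0,0.01,0,0]]'|grep -E 'pos|contact'; for i in 1 2 3 4 5 6; do python3 -m inch '[[0,0,0.0005,0,0],[0,0,0.001,0,0],[0,0,0.001,0,0]]'|grep -E 'pos|contact'; done
```

```text
tool_pos: [458.8, -317.3, 303.1]
contact_force: [0.1, 0.5, 0.2]
tool_pos: [458.8, -317.3, 302.1]
contact_force: [-0.1, -0.2, 0.1]
tool_pos: [458.8, -317.3, 301.0]
contact_force: [-0.4, 0.4, -0.1]
tool_pos: [458.8, -317.3, 300.1]
contact_force: [-0.4, -0.7, 0.8]
tool_pos: [458.8, -317.3, 299.4]
contact_force: [-0.4, 0.7, 4.2]
tool_pos: [458.8, -317.3, 298.2]
contact_force: [-1.1, 0.8, 4.0]
tool_pos: [458.8, -317.3, 297.0]
contact_force: [-0.6, -0.2, 4.0]
```

```bash
for i in 1 2 3 4 5 6 7; do python3 -m inch '[[0,0,0.0003,0,0],[0,0,0.0006,0,0],[0,0,0.0006,0,0]]'|grep -E 'pos|contact'; done
```

```text
tool_pos: [458.8, -317.3, 296.4]
contact_force: [-1.4, 0.0, 3.1]
tool_pos: [458.8, -317.3, 296.0]
contact_force: [-2.3, 1.3, 4.9]
tool_pos: [458.7, -317.3, 295.9]
contact_force: [-3.3, 1.0, 8.6]
tool_pos: [458.7, -317.3, 295.8]
contact_force: [-2.7, 1.4, 12.2]
tool_pos: [458.7, -317.2, 295.7]
contact_force: [-4.3, 2.7, 15.6]
tool_pos: [458.7, -317.2, 295.7]
contact_force: [-5.5, 2.5, 19.1]
tool_pos: [458.6, -317.2, 295.3]
contact_force: [-6.6, 3.9, 21.1]
```

```bash
for i in 1 2 3 4 5 6; do python3 -m inch '[[0,0,0.0003,0,0],[0,0,0.0006,0,0],[0,0,0.0006,0,0]]'|grep -E 'pos|contact'; done
```

```text
tool_pos: [458.6, -317.2, 294.7]
contact_force: [-5.7, 4.9, 21.9]
tool_pos: [458.6, -317.2, 294.1]
contact_force: [-6.3, 4.0, 22.1]
tool_pos: [458.6, -317.2, 293.6]
contact_force: [-6.0, 3.7, 22.2]
tool_pos: [458.6, -317.2, 292.9]
contact_force: [-6.2, 4.2, 22.4]
tool_pos: [458.6, -317.2, 292.4]
contact_force: [-6.3, 3.7, 22.2]
tool_pos: [458.6, -317.2, 292.1]
contact_force: [-6.6, 4.4, 25.2]
```

```bash
python3 -m inch '[[0,0,0.0003,0,0],[0,0,0.0006,0,0],[0,0,0.0006,0,0]]'|grep -E 'pos|contact'; python3 -m inch '[[0,0,-0.01,0,0],[0,0,-0.03,0,0],[0,0,-0.06,0,0],[0,0,-0.07,0,0],[0,0,-0.07,0,0],[-0.03,0,-0.07,0,0],[-0.065,0,-0.07,0,0],[-0.1,0,-0.07,0,0]]'|grep -E 'pos|contact'; python3 -m inch '[[-0.03,0,0,0,0],[-0.04,0,0,0,0],[-0.04,0,0.015,0,0],[-0.04,0,0.03,0,0],[-0.04,0,0.045,0,0],[-0.04,0,0.045,0,0],[-0.04,0,0.045,0,0],[-0.04,0,0.045,0,0]]'|grep -E 'pos|contact'
```

```text
tool_pos: [458.5, -317.1, 292.1]
contact_force: [-9.0, 5.4, 30.0]
tool_pos: [557.2, -296.3, 356.9]
contact_force: [0.5, -0.3, 0.2]
tool_pos: [595.7, -288.1, 313.5]
contact_force: [-0.6, 0.7, 0.5]
```

End b stopped dead. I'll touch end a gently to check it stayed down (contact is expected at about 292).

```bash
python3 -m inch '[[0,0,0.006,0,0],[0,0,0.012,0,0],[0,0,0.018,0,0],[0,0,0.019,0,0],[0,0,0.019,0,0],[0,0,0.019,0,0]]'|grep -E 'pos|contact'; for i in 1 2 3 4; do python3 -m inch '[[0,0,0.0005,0,0],[0,0,0.001,0,0],[0,0,0.001,0,0]]'|grep -E 'pos|contact'; done
```

```text
tool_pos: [595.7, -288.0, 294.7]
contact_force: [0.9, 0.9, 0.8]
tool_pos: [595.7, -287.9, 293.8]
contact_force: [-0.0, -0.5, -0.5]
tool_pos: [595.7, -287.9, 292.6]
contact_force: [1.0, -0.4, 0.6]
tool_pos: [595.6, -287.9, 292.4]
contact_force: [-1.4, 0.6, 4.3]
tool_pos: [595.6, -287.9, 292.4]
contact_force: [-3.4, 1.8, 9.7]
```

Both ends are at about 292.3, so the lid is level and home at z ≈ 90.3. I'll retract and take a last look.

```bash
python3 -m inch '[[0,0,-0.01,0,0],[0,0,-0.03,0,0],[0,0,-0.06,0,0],[0,0,-0.09,0,0],[0,0,-0.12,0,0],[0,0,-0.15,0,0],[0,0,-0.15,0,0],[0,0,-0.15,0,0]]'|grep -E 'time|pos|contact'
python3 - <<'E'
from fit import *
p=capture('side')
x0,y0=310,230
im=cv2.resize(p['color'][y0:y0+130,x0:x0+160,::-1],None,fx=4.6,fy=4.6,interpolation=cv2.INTER_CUBIC)
L=place(LID,[527.4,-302.6,90.,.212])
for a in(4,8):
    q=((proj(p,L[a:a+4][[0,1,3,2]])-[x0,y0]+.5)*4.6).astype(int)
    cv2.polylines(im,[q.reshape(-1,1,2)],True,(0,255,0),1)
cv2.imwrite('pics/s6.png',im)
E
```

```text
time: 28.67
tool_pos: [595.6, -288.0, 443.1]
contact_force: [-0.3, 0.1, -0.5]
```

View pics/s6.png

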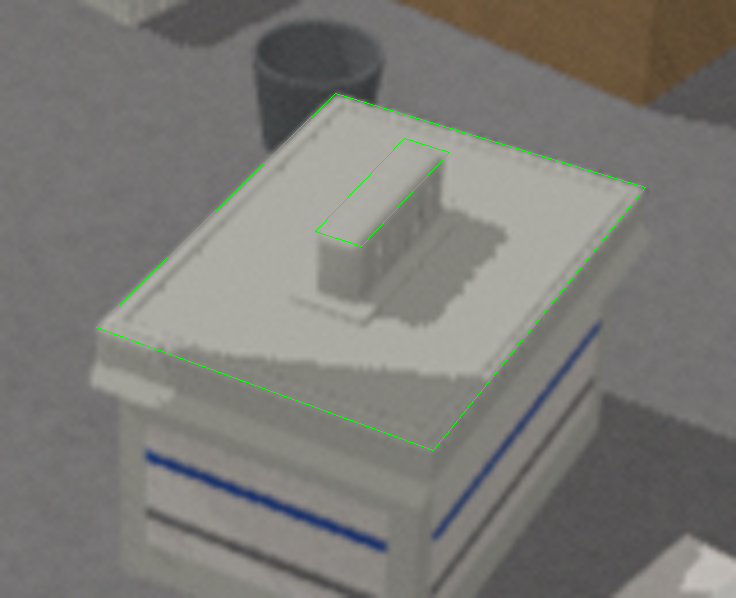

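The panel and grip match the fully home pose, and the tub hasn't moved. I'll hand it in.

```bash
python3 -c "from plant import *;print(close_job())"
```

```text
the job is handed in; nothing more can be done
None
```

The lid is on the big tub, pressed home end by end (peak wrist force reading 30 N) and level. The tub and dosing cup looked unmoved, and the job was handed in at about 29 s; no verdict came back.

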